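# Find the heavy side of a hand winder

## Robot

A 6-joint arm with a two-finger parallel gripper is mounted at the origin on a cart in front of the work surface, level with it; the furniture and walls round the work are solid. World frame = base frame: x ahead of the robot, y to its left, z up, the work surface at z = 0. Lengths are in m, angles in degrees, forces in N, time in s.
With the tool pointing down it reaches from about 0.35 to 0.85 m from the base axis. Payload 8.1 kg.
Tool frame: the origin (TCP) lies midway between the tips of the shut fingers; the grasp point (between the pads) lies 19 mm behind it; z points along the fingers, y is the line along which they close (so a half turn about z gives the same grasp; the last joint's range is limited). The gripper opens to 93 mm and grips with 3 to 60 N. Pads are 15 mm wide; open, the fingers measure 128 mm over their backs; the gripper's body (75 mm by 188 mm) begins 65 mm behind the grasp point.
Start: joints at [68.388, 7.471, 85.268, -0, 87.261, -4.893], TCP at [0.173, 0.575, 0.219] pointing down, gripper open.
Joint ranges: [-169.43, 169.43], [-51.17, 129.36], [1.28, 143.12], [-76.62, 256.62], [0, 156.53], [-152.29, 152.29]. Speed limits (degrees/s): [136.94, 136.94, 159.86, 180, 180, 180].

## Interface

Orientations are given as a 3x3 rotation matrix whose columns are the frame's x, y, z axes.
In Python, from workcell import sensors, vision, sign_off gives the robot as it stands.
- The arm moves only by the shell command python3 -m creep 'ROWS' [FORCE]. ROWS is JSON, a list of rows, each a list of 3 entries, a list of its own where there are three numbers: the shift along the world's x, y, z each as a share of 0.25 m, from -1 to 1, then the turn, a rotation vector about the world's x, y, z each as a share of 180 degrees, from -1 to 1, then the opening, from -1 (shut) to 1 (fully open). A call has 1 to 5 rows; each row is the pose to reach, as a shift and turn from the pose commanded when the call began, turning the shorter way round; what a row does not reach only later rows make up. A row lasts 1/10 s, in which the tool goes at most 50 mm and 8.59 degrees, less where a joint would pass 70% of its speed; a pose out of reach is approached as far as the arm can. A call with a number of a shift or a turn outside -1 to 1 is refused whole. A call with a gripper value outside its range is refused whole. The fingers move at their own pace and stop on an object; FORCE is the grip in N (left out, the last holds). Time passes only in rows, so rows that repeat a pose let the fingers close. It gives the time, the measured TCP pose, the force, the opening and the grip force at its end, in the units of the state.
- sensors.state(): the state, without advancing time (a new reading comes with each control period).
- vision.camera(name): name is "scene" or "top" or "wrist"; returns a dict with "color" (384x512x3 uint8, red, green, blue), "range_z" (384x512 float32, m along the optical axis (not along the pixel's ray), 0 where there is no reading), "fov_y" (degrees; the focal length in pixels is half the picture's height over the tangent of half this angle, whatever the lens; pixels are square), "cx", "cy" (the principal point, pixels), "extrinsics" (4x4, takes a point from camera to world coordinates). Camera axes: x right, y down, z forward; pixel columns grow to the right and rows downward; lengths in m; the calibration is good to about 2 mm. A picture is of the moment at which its call begins.
- sign_off(): hands the job in; it is judged then, once.
The state is a dict: "clock": time; "joint_pos": joint angles; "joint_velocities": joint speeds; "tau": joint torques, N m; "ee_pos": TCP position; "ee_rot": TCP orientation; "contact_force": force on the tool from outside, world axes, zero at the start; "torque": the same for the moment, N m; "finger_gap": opening from 0.0 (shut) to 1.0 (fully open); "grasp_force": force on a finger pad.
Only numpy, scipy, OpenCV 4.12 (cv2) and the standard library are available. Lean on these libraries where they do the work, as an engineer would, in place of code of your own. Each camera call takes 0.05 s, during which the arm holds its last target. There are 200 camera calls.

## Task

One side of the winder wheel that has the thread spool standing at its left is heavy inside, and it does not show. Take that wheel by its crank handle, turn it at least a good quarter turn away from where it stood to feel which side is heavy, and bring the heavy side to the bottom; finish still gripping the handle, with the wheel at rest heavy side down. Leave the other winder alone and do not disturb the spool, the jar or the things around.

Things in the scene. Friction and masses are not known exactly. Their poses are not given: they have to be found in the camera images.
- winder_l: the left hand winder, a grey stand fixed to the worktop, base 150x130x12 mm, 0.2 m high. Origin on the worktop under the middle of the wheel's back. x points away from the crank side (at yaw 0 away from the robot), y left, z up. Its wheel leans back 45 degrees: the wheel's axis n = (-0.707, 0, 0.707) in this frame, up and towards the robot, passes through (0, 0, 0.12)
- winder_l_axis (a point): middle of the wheel's back, 0.12 m up. Plain aluminium wheel, 132 mm across, 18 mm thick; no stops. A slug of 0.5 to 0.65 kg is hidden in it 46 mm off the axis, on any side; it stays put. The bearing drags 0.24 N m either way, the slug pulls at most 0.21 N m, so the wheel stays where it is left; the handle needs about 0.5 N (heavy side going down) to 8 N (heavy side being raised)
- winder_l_wheel (a joint): angle q of the left wheel: 0 with its handle at the top, growing anticlockwise as the robot sees it: pi/2 handle at the left (+y of the stand), pi or -pi at the bottom, -pi/2 right. Starts anywhere, may run past a full turn. It tells nothing of where the heavy side is
- winder_l_grip (a point): middle of the left crank handle, a wooden sleeve 22 mm across, 50 mm long along n, spinning freely on its pin, 15 g; wheel face 34 mm below along n. In the stand's frame: x = -0.0368 + 0.0389 cos q, y = 0.055 sin q, z = 0.1568 + 0.0389 cos q. Can be gripped from straight above, fingers closing along the stand's y, and led round without turning the hand
- winder_r: the right hand winder, a grey stand fixed to the worktop, base 150x130x12 mm, 0.2 m high. Origin on the worktop under the middle of the wheel's back. x points away from the crank side (at yaw 0 away from the robot), y left, z up. Its wheel leans back 45 degrees: the wheel's axis n = (-0.707, 0, 0.707) in this frame, up and towards the robot, passes through (0, 0, 0.12)
- winder_r_axis (a point): middle of the wheel's back, 0.12 m up. Plain aluminium wheel, 132 mm across, 18 mm thick; no stops. A slug of 0.5 to 0.65 kg is hidden in it 46 mm off the axis, on any side; it stays put. The bearing drags 0.24 N m either way, the slug pulls at most 0.21 N m, so the wheel stays where it is left; the handle needs about 0.5 N (heavy side going down) to 8 N (heavy side being raised)
- winder_r_wheel (a joint): angle q of the right wheel: 0 with its handle at the top, growing anticlockwise as the robot sees it: pi/2 handle at the left (+y of the stand), pi or -pi at the bottom, -pi/2 right. Starts anywhere, may run past a full turn. It tells nothing of where the heavy side is
- winder_r_grip (a point): middle of the right crank handle, a wooden sleeve 22 mm across, 50 mm long along n, spinning freely on its pin, 15 g; wheel face 34 mm below along n. In the stand's frame: x = -0.0368 + 0.0389 cos q, y = 0.055 sin q, z = 0.1568 + 0.0389 cos q. Can be gripped from straight above, fingers closing along the stand's y, and led round without turning the hand
- spool_center (a point): centre of a wooden thread spool, 39 mm across and 58 mm high, standing upright about 0.13 m to the left of the axis of one of the winders: that winder is the one to work on
- jar_center (a point): centre of a glass jar with a white lid, 60 mm across and 75 mm high, standing to the left of the other winder
- bystander_tweezers: steel tweezers, 132 mm long, lying flat, between or behind the winders; not to be disturbed
- bystander_folder: bone folder, a pale flat stick 140 mm long, between or behind the winders; not to be disturbed
- bystander_tape: roll of paper tape, 94 mm across, 19 mm high, between or behind the winders; not to be disturbed
- bystander_card: small carton, 50x91x32 mm, between or behind the winders; not to be disturbed

How it is judged (in metres and radians):
On the way:
1. the wheel beside the spool is turned at least a good quarter turn (handle 70 mm from where it started, as the crow flies) with the handle in the fingers (((horizontal distance between spool_center and winder_l below 0.18 m and contact force between the fingers and winder_l_handle above 1 N and distance of winder_l_grip from where it was at the start of the episode above 0.07 m) or (horizontal distance between spool_center and winder_r below 0.18 m and contact force between the fingers and winder_r_handle above 1 N and distance of winder_r_grip from where it was at the start of the episode above 0.07 m))), for 0.05 s.
At the end, for the whole second after the job is handed in: The fingers still hold the handle of the winder beside the spool (contact force over 1 N), its wheel is at rest (under 0.1 rad/s) and its hidden heavy side is at the bottom within 0.5 rad (about 29 degrees) (((horizontal distance between spool_center and winder_l below 0.18 m and contact force between the fingers and winder_l_handle above 1 N and height (world z) of winder_l_heavy below 0.09781 m and velocity of joint winder_l_wheel between -0.1 and 0.1 rad/s) or (horizontal distance between spool_center and winder_r below 0.18 m and contact force between the fingers and winder_r_handle above 1 N and height (world z) of winder_r_heavy below 0.09781 m and velocity of joint winder_r_wheel between -0.1 and 0.1 rad/s))); the arm keeps its last pose, push and grip.
It fails at once if the other winder's handle is moved more than 20 mm ((horizontal distance between spool_center and winder_l below 0.18 m and distance of winder_r_grip from where it was at the start of the episode above 0.02 m) or (horizontal distance between spool_center and winder_r below 0.18 m and distance of winder_l_grip from where it was at the start of the episode above 0.02 m)).
It fails at once if the spool or the jar is pushed more than 30 mm or knocked over (distance of any of spool_center, jar_center from where it was at the start of the episode above 0.03 m or angle between any of spool_center, jar_center's own z axis and vertical above 0.5 rad).
It fails at once if tweezers, bone folder, tape roll or carton are pushed more than 50 mm (distance of any of bystander_tweezers, bystander_folder, bystander_tape, bystander_card from where it was at the start of the episode above 0.05 m).
It also fails if it takes over 54 s, if anything falls off the work surface, if the arm or the gripper's body presses on something with over 40 N, if the wrist force passes 120 N, or if a joint passes its speed limit or range.

## Working session

There is one attempt and no reset: what is moved stays moved. The work goes in short steps, Python scripts to look and compute and a shell command to move; the robot and the scene stay as the last step left them, time stands still between calls to the robot, and variables do not carry over. Pictures are saved under pics/ and viewed, at most 10 in all, crops included, and the job is handed in when it is done.

```bash
mkdir -p pics; cat > h.py <<'E'
import numpy as np, cv2
from workcell import sensors, vision
def cam(n):
    c=vision.camera(n); h,w=c["range_z"].shape
    f=h/2/np.tan(np.radians(c["fov_y"])/2); z=c["range_z"]
    v,u=np.mgrid[:h,:w]
    P=np.stack([(u-c["cx"])/f*z,(v-c["cy"])/f*z,z,np.ones_like(z)],-1)@np.array(c["extrinsics"]).T
    return c,P[...,:3]
E
python3 - <<'E'
from h import *
for n in("top","scene"):
    c,P=cam(n); np.save(n+".npy",P); cv2.imwrite(f"pics/{n}0.png",c["color"][...,::-1])
s=sensors.state(); print(s)
E
```

```text
{'clock': 0.1, 'joint_pos': array([ 6.83869952e+01,  7.50974070e+00,  8.53240580e+01,  1.10011968e-03,
        8.72608387e+01, -4.89454036e+00]), 'joint_velocities': array([-0.04699286, -0.09256907, -0.17735718, -0.03123498, -0.08881024,
        0.00427325]), 'tau': array([ 6.95079525e-04, -5.61333525e+01, -4.93099344e+01,  7.70152453e-02,
        2.89596012e-02, -8.39689346e-05]), 'ee_pos': array([0.17239755, 0.57416126, 0.21769343]), 'ee_rot': array([[-9.57729520e-01,  2.87669556e-01, -6.26222106e-04],
       [ 2.87670193e-01,  9.57728314e-01, -1.52853948e-03],
       [ 1.60036367e-04, -1.64407282e-03, -9.99998636e-01]]), 'contact_force': array([-0.20411352, -0.30488714, -0.53271621]), 'torque': array([-0.01856651,  0.00986313, -0.03294011]), 'grasp_force': 0.0, 'finger_gap': 0.9994741953649509}
```

View pics/top0.png

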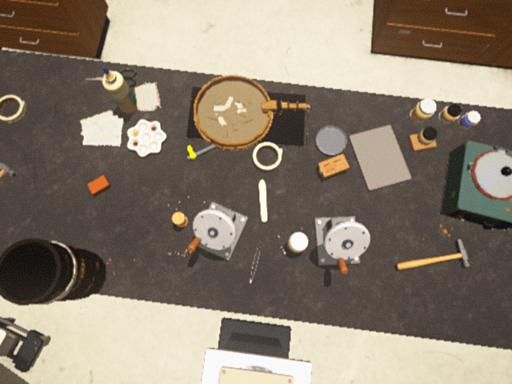

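View pics/scene0.png

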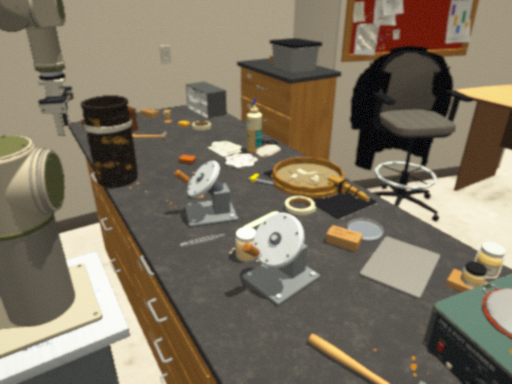

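The top view shows the spool at (179,219), left of the left winder, whose orange handle is near (195,243). The jar at (298,242) stands by the right winder. A tall dark bin at (40,270) is near the arm. So the job is winder_l.

```bash
python3 - <<'E'
from h import *
P=np.load("top.npy"); C=cv2.imread("pics/top0.png")
for u,v in[(179,219),(195,243),(215,230),(298,242),(60,270),(20,270),(340,240),(255,150),(263,200),(343,267)]: print(u,v,P[v,u].round(3))
B=P[245:305,0:105].reshape(-1,3); b=B[B[:,2]>.05]; print("bin",b.min(0),b.max(0))
R=P[190:275,165:255]; p=R.reshape(-1,3); col=C[190:275,165:255].reshape(-1,3).astype(float)
ctr=P[230,215,:2]
base=p[(abs(p[:,2]-.012)<.005)&(np.hypot(*(p[:,:2]-ctr).T)<.14)]
print("base rect",cv2.minAreaRect(base[:,:2].astype(np.float32)),len(base))
sat=(col.max(1)-col.min(1))/(col.max(1)+1)
w=p[(p[:,2]>.07)&(sat<.25)&(np.hypot(*(p[:,:2]-ctr).T)<.1)]
# ransac plane
best=None;rng=np.random.default_rng(0)
for _ in range(500):
    a=w[rng.choice(len(w),3,0)];n=np.cross(a[1]-a[0],a[2]-a[0]);n/=np.linalg.norm(n)+1e-12
    m=abs((w-a[0])@n)<.004
    if best is None or m.sum()>best.sum():best=m
q=w[best];c0=q.mean(0);n=np.linalg.svd(q-c0)[2][2];n*=np.sign(n[2])
print("plane",c0,n,len(q),"yaw",np.degrees(np.arctan2(-n[1],-n[0])))
e1=np.cross(n,[0,0,1.]);e1/=np.linalg.norm(e1);e2=np.cross(n,e1)
uv=np.c_[(q-c0)@e1,(q-c0)@e2]
(cc,r)=cv2.minEnclosingCircle(uv.astype(np.float32));fc=c0+e1*cc[0]+e2*cc[1];print("face centre",fc,r,"back",fc-.018*n)
o=(sat>.55)&(p[:,2]>.1); h=p[o];print("handle",len(h),h.mean(0),h.min(0),h.max(0))
E
```

```text
179 219 [0.515 0.294 0.057]
195 243 [0.441 0.22  0.134]
215 230 [0.484 0.168 0.145]
298 242 [ 0.489 -0.076  0.07 ]
60 270 [0.325 0.497 0.298]
20 270 [0.31  0.64  0.216]
340 240 [ 0.501 -0.185  0.141]
255 150 [0.782 0.091 0.02 ]
263 200 [0.617 0.044 0.012]
343 267 [ 0.427 -0.199  0.138]
bin [0.23568461 0.04697422 0.05011517] [0.38892294 0.64432978 1.19369407]
base rect ((0.4824213683605194, 0.17075197398662567), (0.22210024297237396, 0.22677397727966309), 23.484298706054688) 529
plane [0.48383792 0.17239637 0.13732198] [-0.67353461  0.19794527  0.71215785] 1167 yaw -16.377549014362764
face centre [0.48151454 0.17361488 0.13478592] 0.0661369189620018 back [0.49363816 0.17005187 0.12196708]
handle 102 [0.43583917 0.22072248 0.14785475] [0.35003049 0.04697422 0.1193149 ] [0.45788534 0.23617321 1.19369407]
```

```bash
cat >> h.py <<'E'
YAW=np.radians(-16.4); O=np.array([.4935,.170,0])
RZ=np.array([[np.cos(YAW),-np.sin(YAW),0],[np.sin(YAW),np.cos(YAW),0],[0,0,1]])
def grip(qd):
    q=np.radians(qd);return O+RZ@np.array([-.0368+.0389*np.cos(q),.055*np.sin(q),.1568+.0389*np.cos(q)])
N=RZ@np.array([-.7071,0,.7071])
E
python3 - <<'E'
from h import *
from scipy.optimize import minimize_scalar,least_squares
P=np.load("top.npy"); C=cv2.imread("pics/top0.png")[190:275,165:255].astype(float);p=P[190:275,165:255].reshape(-1,3);C=C.reshape(-1,3)
sat=(C.max(1)-C.min(1))/(C.max(1)+1)
h=p[(sat>.5)&(p[:,2]>.09)&(p[:,2]<.25)&(np.linalg.norm(p-grip(145),axis=1)<.05)]
def res(g):
    d=h-g;return np.linalg.norm(d-np.outer(d@N,N),axis=1)-.011
r=least_squares(lambda q:res(grip(q[0])),[145],loss="soft_l1",f_scale=.002)
print(len(h),r.x,grip(r.x[0]),np.abs(res(grip(r.x[0]))).mean(),"axial range",((h-grip(r.x[0]))@N).min(),((h-grip(r.x[0]))@N).max())
x=np.load("top.npy");m=(x[...,2]>.1)&(x[...,2]<.6)&(x[...,1]>.28);print("tall stuff left",x[m].min(0),x[m].max(0))
E
python3 -m creep '[[[0,0,0.2],[0,0,0],1],[[0,0,0.4],[0,0,0],1],[[0,0,0.6],[0,0,0],1],[[0,0,0.8],[0,0,0],1],[[0,0,0.8],[0,0,0],1]]' 20
```

```text
104 [142.29531638] [0.43817005 0.22134866 0.12602335] 0.0022056469614302092 axial range -0.019121548514396278 0.02786490494649521
tall stuff left [0.11051041 0.37042402 0.10003034] [0.92719752 0.64432978 0.59831027]
clock: 0.6
ee_pos: [0.1732, 0.5762, 0.4279]
ee_rot: [[-0.958, 0.288, 0.005], [0.288, 0.958, 0.012], [-0.001, 0.013, -1.0]]
contact_force: [0.8, 0.9, 1.1]
finger_gap: 1.001
grasp_force: 0.0
```

```bash
python3 -m creep '[[[0.1,-0.14,0],[0,0,0],1],[[0.2,-0.28,0],[0,0,0],1],[[0.32,-0.43,0],[0,0,0],1],[[0.43,-0.57,0],[0,0,0],1],[[0.53,-0.71,0],[0,0,0],1]]'
python3 -m creep '[[[0.1,-0.14,0],[0,0,0],1],[[0.2,-0.28,0],[0,0,0],1],[[0.32,-0.43,0],[0,0,0],1],[[0.43,-0.57,0],[0,0,0],1],[[0.53,-0.706,0],[0,0,0],1]]'
python3 -m creep '[[[0,0,-0.2],[0,0,0],1],[[0,0,-0.4],[0,0,0],1],[[0,0,-0.6],[0,0,0],0.4],[[0,0,-0.6],[0,0,0],0.4],[[0,0,-0.6],[0,0,0],0.4]]'
python3 - <<'E'
from h import *
c,P=cam("wrist");np.save("w.npy",P);cv2.imwrite("pics/w1.png",c["color"][...,::-1]);s=sensors.state();print(s["ee_pos"],s["ee_rot"],s["contact_force"])
E
```

```text
clock: 1.1
ee_pos: [0.3058, 0.3955, 0.4176]
ee_rot: [[-0.958, 0.288, -0.001], [0.288, 0.958, -0.001], [0.0, -0.001, -1.0]]
contact_force: [0.7, -0.6, -0.3]
finger_gap: 0.999
grasp_force: 0.0
clock: 1.6
ee_pos: [0.4384, 0.2188, 0.4177]
ee_rot: [[-0.958, 0.288, -0.001], [0.288, 0.958, -0.0], [0.001, -0.001, -1.0]]
contact_force: [-0.6, 0.4, -0.3]
finger_gap: 0.998
grasp_force: 0.0
clock: 2.1
ee_pos: [0.4369, 0.2204, 0.2686]
ee_rot: [[-0.958, 0.288, -0.002], [0.288, 0.958, -0.001], [0.002, -0.001, -1.0]]
contact_force: [0.7, 0.2, 1.4]
finger_gap: 0.789
grasp_force: 0.0
[0.43850601 0.22111421 0.27139243] [[-0.95777859  0.28749415  0.00269836]
 [ 0.28749773  0.95778076  0.00103962]
 [-0.00228556  0.0017715  -0.99999582]] [-0.07091715 -0.58901237  1.01507853]
```

View pics/w1.png

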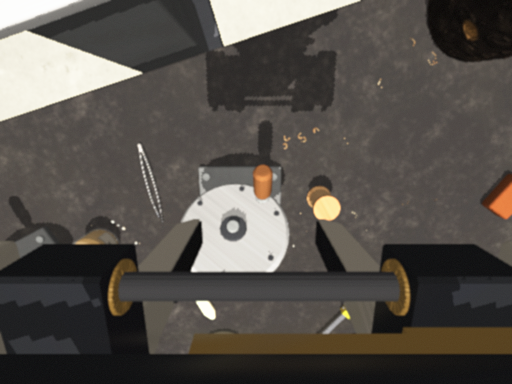

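The wrist view shows the wheel hub at (233,227), the handle at (262,182) and the spool at (325,205), clear of the open fingers. I'll refine the stand pose and q from this depth image.

```bash
python3 - <<'E'
from h import *
from scipy.optimize import least_squares
P=np.load("w.npy"); C=cv2.imread("pics/w1.png").astype(float)
sat=(C.max(2)-C.min(2))/(C.max(2)+1)
H=np.zeros_like(sat,bool);H[160:205,245:280]=1
h=P[H&(sat>.5)];h=h[np.linalg.norm(h-grip(142),axis=1)<.05]
W=np.zeros_like(sat,bool);W[180:275,180:292]=1
w=P[W&(sat<.3)];d=(w-O-[0,0,.12])@N
w=w[(abs(d-.018)<.006)&(np.linalg.norm(w-O-[0,0,.12]-.018*N,axis=1)<.08)]
c0=w.mean(0);n=np.linalg.svd(w-c0,full_matrices=False)[2][2];n*=np.sign(n[2])
e1=np.cross(n,[0,0,1.]);e1/=np.linalg.norm(e1);e2=np.cross(n,e1)
uv=np.c_[(w-c0)@e1,(w-c0)@e2];cc,r=cv2.minEnclosingCircle(uv.astype(np.float32))
fc=c0+e1*cc[0]+e2*cc[1];print(len(w),"n",n,"yaw",np.degrees(np.arctan2(-n[1],-n[0])),"back",fc-.018*n,r)
def res(g):
    d=h-g;return np.linalg.norm(d-np.outer(d@N,N),axis=1)-.011
q=least_squares(lambda q:res(grip(q[0])),[145],loss="soft_l1",f_scale=.002);a=(h-grip(q.x[0]))@N
print(len(h),q.x,grip(q.x[0]),abs(res(grip(q.x[0]))).mean(),a.min(),a.max())
E
```

```text
6790 n [-0.67775213  0.20266115  0.7068101 ] yaw -16.647694291236434 back [0.49359013 0.17202762 0.11986567] 0.0658843144774437
528 [141.63770028] [0.43857432 0.22174797 0.12629843] 0.002285051593463997 -0.01846930328508816 0.026509871777802434
```

```bash
sed -i 's/-16.4/-16.5/;s/\.4935,\.170,0/.4936,.171,0/' h.py
python3 -m creep '[[[0,0,-0.16],[0,0,0],0.4],[[0,0.004,-0.32],[0,0,0],0.4],[[0,0.004,-0.48],[0,0,0],0.4],[[0,0.004,-0.6],[0,0,0],0.4],[[0,0.004,-0.65],[0,0,0],0.4]]'
python3 -m creep '[[[0,0,0],[0,0,0],0.4],[[0,0,0],[0,0,0],-1],[[0,0,0],[0,0,0],-1],[[0,0,0],[0,0,0],-1],[[0,0,0],[0,0,0],-1]]' 40
python3 -m creep '[[[0,0,0],[0,0,0],-1],[[0,0,0],[0,0,0],-1],[[0,0,0],[0,0,0],-1]]'
python3 - <<'E'
from h import *
s=sensors.state();print(s)
b=grip(142)
for q in range(142,-240,-15): print(q,((grip(q)-b)/.25).round(3), ((grip(q-15)-grip(q))/.25).round(3))
E
```

```text
clock: 2.65
ee_pos: [0.4391, 0.2224, 0.1073]
ee_rot: [[-0.958, 0.287, 0.002], [0.287, 0.958, 0.001], [-0.002, 0.001, -1.0]]
contact_force: [-0.1, -0.3, -1.1]
finger_gap: 0.702
grasp_force: 0.0
clock: 3.15
ee_pos: [0.4383, 0.2219, 0.1073]
ee_rot: [[-0.958, 0.288, 0.002], [0.288, 0.958, 0.001], [-0.001, 0.001, -1.0]]
contact_force: [0.0, 0.5, -0.1]
finger_gap: 0.407
grasp_force: 0.0
clock: 3.45
ee_pos: [0.438, 0.2229, 0.1065]
ee_rot: [[-0.958, 0.288, 0.001], [0.288, 0.958, 0.002], [-0.001, 0.003, -1.0]]
contact_force: [1.9, 5.8, -2.5]
finger_gap: 0.224
grasp_force: 40.0
{'clock': 3.45, 'joint_pos': array([ 2.09077546e+01, -4.81629001e+00,  1.09726457e+02,  1.07014186e-01,
        7.49718115e+01, -5.24069527e+01]), 'joint_velocities': array([ 0.07911889,  0.06462245,  0.01666766, -0.08954006,  0.05358642,
        0.03980448]), 'tau': array([-2.35221282e+00, -4.17813420e+01, -4.47774088e+01, -1.71028074e+00,
        1.35422621e+00, -5.75197890e-03]), 'ee_pos': array([0.4380123 , 0.22286626, 0.106523  ]), 'ee_rot': array([[-9.57757259e-01,  2.87575019e-01,  1.28090985e-03],
       [ 2.875
[... 836 characters left out ...]
034 -0.042 -0.021]
-38 [ 0.158 -0.329  0.245] [-0.039 -0.03  -0.029]
-53 [ 0.119 -0.36   0.216] [-0.042 -0.017 -0.035]
-68 [ 0.077 -0.377  0.181] [-0.042 -0.003 -0.039]
-83 [ 0.035 -0.379  0.142] [-0.039  0.012 -0.041]
-98 [-0.004 -0.367  0.101] [-0.033  0.026 -0.039]
-113 [-0.037 -0.342  0.062] [-0.025  0.038 -0.035]
-128 [-0.062 -0.304  0.027] [-0.016  0.047 -0.028]
-143 [-0.078 -0.256 -0.002] [-0.005  0.054 -0.02 ]
-158 [-0.083 -0.203 -0.022] [ 0.006  0.056 -0.01 ]
-173 [-0.077 -0.147 -0.032] [0.017 0.055 0.   ]
-188 [-0.06  -0.092 -0.031] [0.026 0.05  0.011]
-203 [-0.034 -0.042 -0.021] [0.034 0.042 0.021]
-218 [-0. -0.  0.] [0.039 0.03  0.029]
-233 [0.039 0.03  0.029] [0.042 0.017 0.035]
```

```bash
python3 -m creep '[[[0.013,0.010,0.010],[0,0,0],-1],[[0.026,0.020,0.020],[0,0,0],-1],[[0.039,0.030,0.029],[0,0,0],-1]]'
python3 -m creep '[[[0.014,0.006,0.012],[0,0,0],-1],[[0.028,0.012,0.023],[0,0,0],-1],[[0.042,0.017,0.035],[0,0,0],-1]]'
python3 -m creep '[[[0.014,0.001,0.013],[0,0,0],-1],[[0.028,0.002,0.026],[0,0,0],-1],[[0.042,0.003,0.040],[0,0,0],-1]]'
python3 -m creep '[[[0.013,-0.004,0.013],[0,0,0],-1],[[0.026,-0.008,0.027],[0,0,0],-1],[[0.039,-0.012,0.040],[0,0,0],-1]]'
```

```text
clock: 3.75
ee_pos: [0.4464, 0.2298, 0.1126]
ee_rot: [[-0.958, 0.287, -0.003], [0.287, 0.958, 0.0], [0.003, -0.0, -1.0]]
contact_force: [-2.1, 4.3, -2.6]
finger_gap: 0.228
grasp_force: 40.0
clock: 4.05
ee_pos: [0.4574, 0.2348, 0.1217]
ee_rot: [[-0.958, 0.287, -0.001], [0.287, 0.958, 0.002], [0.002, 0.001, -1.0]]
contact_force: [-1.9, 8.1, -4.1]
finger_gap: 0.228
grasp_force: 40.0
clock: 4.35
ee_pos: [0.4689, 0.2359, 0.1324]
ee_rot: [[-0.958, 0.287, 0.001], [0.287, 0.958, 0.003], [-0.0, 0.003, -1.0]]
contact_force: [2.1, 7.7, -4.0]
finger_gap: 0.224
grasp_force: 40.0
clock: 4.65
ee_pos: [0.4792, 0.2329, 0.1431]
ee_rot: [[-0.958, 0.287, 0.002], [0.287, 0.958, 0.003], [-0.001, 0.003, -1.0]]
contact_force: [0.6, 6.6, 0.5]
finger_gap: 0.231
grasp_force: 40.0
```

```bash
{ python3 -m creep '[[[0.011,-0.009,0.013],[0,0,0],-1],[[0.022,-0.017,0.026],[0,0,0],-1],[[0.033,-0.026,0.039],[0,0,0],-1]]'
python3 -m creep '[[[0.008,-0.013,0.012],[0,0,0],-1],[[0.017,-0.025,0.023],[0,0,0],-1],[[0.025,-0.038,0.035],[0,0,0],-1]]'
python3 -m creep '[[[0.005,-0.016,0.009],[0,0,0],-1],[[0.011,-0.031,0.019],[0,0,0],-1],[[0.016,-0.047,0.029],[0,0,0],-1]]'
python3 -m creep '[[[0.002,-0.018,0.007],[0,0,0],-1],[[0.003,-0.036,0.013],[0,0,0],-1],[[0.005,-0.054,0.020],[0,0,0],-1]]'
python3 -m creep '[[[-0.002,-0.019,0.003],[0,0,0],-1],[[-0.004,-0.037,0.007],[0,0,0],-1],[[-0.006,-0.056,0.010],[0,0,0],-1]]'
python3 -m creep '[[[-0.006,-0.018,0],[0,0,0],-1],[[-0.011,-0.037,0],[0,0,0],-1],[[-0.017,-0.055,0],[0,0,0],-1]]'
python3 -m creep '[[[-0.009,-0.017,-0.004],[0,0,0],-1],[[-0.017,-0.033,-0.007],[0,0,0],-1],[[-0.026,-0.050,-0.011],[0,0,0],-1]]'
python3 -m creep '[[[-0.011,-0.014,-0.007],[0,0,0],-1],[[-0.023,-0.028,-0.014],[0,0,0],-1],[[-0.034,-0.041,-0.021],[0,0,0],-1]]'
python3 -m creep '[[[-0.013,-0.010,-0.010],[0,0,0],-1],[[-0.026,-0.020,-0.019],[0,0,0],-1],[[-0.039,-0.031,-0.029],[0,0,0],-1]]'; } | tee log1 | grep -E 'pos|force'
```

```text
ee_pos: [0.4876, 0.2262, 0.1531]
contact_force: [1.4, 6.3, -0.6]
grasp_force: 40.0
ee_pos: [0.4939, 0.2164, 0.1619]
contact_force: [2.0, 6.0, -0.5]
grasp_force: 40.0
ee_pos: [0.4977, 0.2043, 0.169]
contact_force: [1.1, 4.6, -0.8]
grasp_force: 40.0
ee_pos: [0.4988, 0.1907, 0.1739]
contact_force: [1.1, 4.7, -1.8]
grasp_force: 40.0
ee_pos: [0.4971, 0.1768, 0.1762]
contact_force: [-0.7, 5.7, -1.0]
grasp_force: 40.0
ee_pos: [0.4927, 0.1631, 0.176]
contact_force: [0.8, 6.0, -3.3]
grasp_force: 40.0
ee_pos: [0.4862, 0.1509, 0.1732]
contact_force: [0.8, 9.1, -2.2]
grasp_force: 40.0
ee_pos: [0.478, 0.1409, 0.1681]
contact_force: [2.8, 10.3, -2.3]
grasp_force: 40.0
ee_pos: [0.4687, 0.1336, 0.1613]
contact_force: [3.5, 13.5, -1.4]
grasp_force: 40.0
```

```bash
{ python3 -m creep '[[[-0.014,-0.006,-0.012],[0,0,0],-1],[[-0.028,-0.011,-0.023],[0,0,0],-1],[[-0.042,-0.017,-0.035],[0,0,0],-1]]'
python3 -m creep '[[[-0.014,-0.001,-0.013],[0,0,0],-1],[[-0.028,-0.002,-0.026],[0,0,0],-1],[[-0.042,-0.002,-0.039],[0,0,0],-1]]'
python3 -m creep '[[[-0.013,0.004,-0.014],[0,0,0],-1],[[-0.026,0.008,-0.027],[0,0,0],-1],[[-0.039,0.012,-0.041],[0,0,0],-1]]'
python3 -m creep '[[[-0.011,0.009,-0.013],[0,0,0],-1],[[-0.022,0.017,-0.026],[0,0,0],-1],[[-0.033,0.025,-0.039],[0,0,0],-1]]'
python3 -m creep '[[[-0.008,0.013,-0.012],[0,0,0],-1],[[-0.017,0.025,-0.023],[0,0,0],-1],[[-0.025,0.038,-0.035],[0,0,0],-1]]'
python3 -m creep '[[[-0.005,0.016,-0.009],[0,0,0],-1],[[-0.011,0.032,-0.019],[0,0,0],-1],[[-0.016,0.048,-0.029],[0,0,0],-1]]'
python3 -m creep '[[[-0.002,0.018,-0.007],[0,0,0],-1],[[-0.003,0.035,-0.013],[0,0,0],-1],[[-0.005,0.053,-0.020],[0,0,0],-1]]'
python3 -m creep '[[[0.002,0.019,-0.003],[0,0,0],-1],[[0.004,0.037,-0.007],[0,0,0],-1],[[0.006,0.056,-0.010],[0,0,0],-1]]'
python3 -m creep '[[[0.006,0.018,0],[0,0,0],-1],[[0.011,0.037,0],[0,0,0],-1],[[0.017,0.055,0.001],[0,0,0],-1]]'
python3 -m creep '[[[0.009,0.017,0.003],[0,0,0],-1],[[0.017,0.033,0.006],[0,0,0],-1],[[0.026,0.050,0.010],[0,0,0],-1]]'
python3 -m creep '[[[0.011,0.014,0.007],[0,0,0],-1],[[0.023,0.028,0.014],[0,0,0],-1],[[0.034,0.042,0.021],[0,0,0],-1]]'
python3 -m creep '[[[0.013,0.010,0.010],[0,0,0],-1],[[0.026,0.020,0.020],[0,0,0],-1],[[0.039,0.030,0.029],[0,0,0],-1]]'; } | tee log2 | grep -E 'pos|ct_force|clock'
cat > fit.py <<'E'
from h import *
import re,sys
log0='''ee_pos: [0.4464, 0.2298, 0.1126]
contact_force: [-2.1, 4.3, -2.6]
ee_pos: [0.4574, 0.2348, 0.1217]
contact_force: [-1.9, 8.1, -4.1]
ee_pos: [0.4689, 0.2359, 0.1324]
contact_force: [2.1, 7.7, -4.0]
ee_pos: [0.4792, 0.2329, 0.1431]
contact_force: [0.6, 6.6, 0.5]
'''
t=log0+open("log1").read()+open("log2").read()
g=lambda k:np.array([[float(x) for x in m.split(",")] for m in re.findall(k+r": \[([^\[\]]*)\]",t)])
p,F=g("ee_pos"),g("contact_force")
l=(p+[0,0,.019]-O)@RZ
q=np.arctan2(l[:,1]/.055,((l[:,0]+.0368)+(l[:,2]-.1568))/2/.0389)
T=(RZ@np.array([-.0389*np.sin(q),.055*np.cos(q),-.0389*np.sin(q)])).T  # d grip/dq, length .055
tau=(F*T).sum(1)   # on tool, about axis
A=np.c_[np.ones_like(q),np.sin(q),np.cos(q)]
print(np.c_[np.degrees(q),tau*100,(F*T).sum(1)].round(1)[:,:2])
x,*_=np.linalg.lstsq(A,tau,rcond=None);print(x,"amp",np.hypot(x[1],x[2]),"rms",(A@x-tau).std())
# slug at angle q+a from top: gravity torque on wheel = M*sin(q+a); passes straight to the tool
a=np.arctan2(x[2],x[1]);print("a",np.degrees(a),"q target",np.degrees((np.pi-a)%(2*np.pi)))
# alternative with constant force bias
B=np.c_[A[:,0],np.sin(q),np.cos(q)]
E
python3 fit.py
```

```text
clock: 7.65
ee_pos: [0.4589, 0.1294, 0.1531]
contact_force: [5.9, 12.4, 1.0]
clock: 7.95
ee_pos: [0.4491, 0.1284, 0.1439]
contact_force: [7.2, 9.5, 2.7]
clock: 8.25
ee_pos: [0.4394, 0.1307, 0.1339]
contact_force: [4.4, 5.2, 6.2]
clock: 8.55
ee_pos: [0.4309, 0.1366, 0.124]
contact_force: [3.7, 2.6, 8.7]
clock: 8.85
ee_pos: [0.4241, 0.1456, 0.1149]
contact_force: [0.2, 0.3, 9.0]
clock: 9.15
ee_pos: [0.4196, 0.1575, 0.1072]
contact_force: [-0.4, -0.5, 8.5]
clock: 9.45
ee_pos: [0.4179, 0.1707, 0.1019]
contact_force: [-0.7, -1.1, 8.4]
clock: 9.75
ee_pos: [0.4191, 0.185, 0.099]
contact_force: [-1.5, -1.9, 6.2]
clock: 10.05
ee_pos: [0.4229, 0.1988, 0.0987]
contact_force: [-2.3, -1.5, 5.1]
clock: 10.35
ee_pos: [0.4291, 0.2114, 0.101]
contact_force: [-3.5, -2.2, 6.2]
clock: 10.65
ee_pos: [0.4372, 0.2221, 0.1058]
contact_force: [-4.2, -0.5, 5.2]
clock: 10.95
ee_pos: [0.4467, 0.23, 0.1128]
contact_force: [-4.5, 2.2, 2.2]
[[ 129.6    5.1]
 [ 114.1   13. ]
 [  97.8   10.1]
 [  82.2    7.9]
 [  67.1   17.6]
 [  51.9   22.3]
 [  36.8   23.2]
 [  21.7   27.6]
 [   6.9   30.3]
 [  -8.3   30.2]
 [ -23.1   39.1]
 [ -37.8   40.3]
 [ -52.2   41.2]
 [ -66.5   41. ]
 [ -80.7   36.4]
 [ -95.7   31.2]
 [-110.8   34.9]
 [-126.1   27.5]
 [-141.7   22.5]
 [-156.7   18.7]
 [-172.    15.1]
 [ 173.2    9.9]
 [ 158.5   10.9]
 [ 143.8    4.4]
 [ 129.2    5.4]]
[ 0.23151679 -0.12750037  0.10244087] amp 0.16355573367094073 rms 0.024209599556856726
a 141.21967326707508 q target 38.780326732924934
```

Fit over the full turn: drag 0.23 N m, slug 0.16 N m, residual small. The heavy side is at the bottom when q ≈ 39°. I'll continue round to there.

```bash
{ python3 -m creep '[[[0.014,0.006,0.012],[0,0,0],-1],[[0.028,0.012,0.023],[0,0,0],-1],[[0.042,0.017,0.035],[0,0,0],-1]]'
python3 -m creep '[[[0.014,0.001,0.013],[0,0,0],-1],[[0.028,0.002,0.026],[0,0,0],-1],[[0.042,0.003,0.040],[0,0,0],-1]]'
python3 -m creep '[[[0.013,-0.004,0.013],[0,0,0],-1],[[0.026,-0.008,0.027],[0,0,0],-1],[[0.039,-0.012,0.040],[0,0,0],-1]]'
python3 -m creep '[[[0.011,-0.009,0.013],[0,0,0],-1],[[0.022,-0.017,0.026],[0,0,0],-1],[[0.033,-0.026,0.039],[0,0,0],-1]]'
python3 -m creep '[[[0.008,-0.013,0.012],[0,0,0],-1],[[0.017,-0.025,0.023],[0,0,0],-1],[[0.025,-0.038,0.035],[0,0,0],-1]]'
python3 -m creep '[[[0.005,-0.016,0.009],[0,0,0],-1],[[0.011,-0.031,0.019],[0,0,0],-1],[[0.016,-0.047,0.029],[0,0,0],-1]]'; } >>log2
python3 -m creep '[[[0,0,0],[0,0,0],-1],[[0,0,0],[0,0,0],-1],[[0,0,0],[0,0,0],-1],[[0,0,0],[0,0,0],-1],[[0,0,0],[0,0,0],-1]]'
python3 fit.py | tail -9
python3 - <<'E'
from h import *
s=sensors.state();l=(s["ee_pos"]+[0,0,.019]-O)@RZ
print(l,np.degrees(np.arctan2(l[1]/.055,((l[0]+.0368)+(l[2]-.1568))/2/.0389)))
c,P=cam("top");cv2.imwrite("pics/t2.png",cv2.resize(c["color"][150:290,120:360,::-1],None,fx=3,fy=3))
E
```

```text
clock: 13.25
ee_pos: [0.4978, 0.2041, 0.169]
ee_rot: [[-0.958, 0.288, 0.003], [0.288, 0.958, 0.001], [-0.002, 0.002, -1.0]]
contact_force: [-1.4, 3.0, 6.6]
finger_gap: 0.226
grasp_force: 40.0
 [ 129.2    5.4]
 [ 114.     8. ]
 [  98.     8.3]
 [  82.7   11.1]
 [  67.5   13.3]
 [  52.5   16.5]
 [  37.4   23.3]]
[ 0.23015596 -0.12992245  0.10048304] amp 0.16424580480383927 rms 0.02252256970141633
a 142.2813522550616 q target 37.71864774493841
[-0.00540661  0.03294017  0.18798933] 36.66917428494807
```

View pics/t2.png

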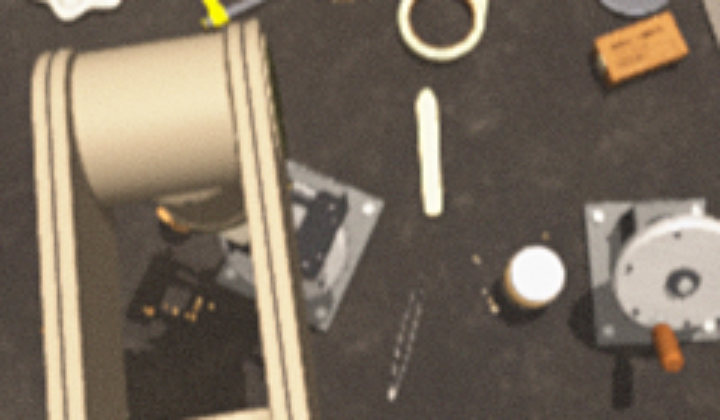

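The picture shows the arm over the winder, with the jar at (535,275), the bone folder, tweezers and right winder where they were, and the spool edge visible at (168,215). The wheel rests at 36.7°, against a target of 37.7°, with the grip at 40 N.

```bash
python3 -c "
from workcell import sign_off,sensors
s=sensors.state();print(s['joint_velocities'].round(2),s['grasp_force']);print(sign_off())"
```

```text
[ 0.01 -0.05 -0.1   0.04  0.02 -0.08] 39.99046862125397
the job is handed in; nothing more can be done
None
```

Job handed in, verdict not shown: I turned the left winder (the one beside the spool) through a full turn and more, and left it at rest, handle still gripped at 40 N, at q ≈ 37°, where the measured forces put the heavy side within about 1° of the bottom.

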